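# Cull and deal the can-tab lifters

## Robot

A 6-joint arm with a two-finger parallel gripper is mounted at the origin on the work surface. World frame = base frame: x ahead of the robot, y to its left, z up, the work surface at z = 0. Lengths are in m, angles in degrees, forces in N, time in s.
With the tool pointing down it reaches from about 0.35 to 0.875 m from the base axis. Payload 4.2 kg.
Tool frame: the origin (TCP) lies midway between the tips of the shut fingers; the grasp point (between the pads) lies 19 mm behind it; z points along the fingers, y is the direction in which the jaws open and shut (so a half turn about z gives the same grasp; the last joint's range is limited). The gripper opens to 87 mm and grips with 3 to 60 N. Pads are 19 mm wide; open, the fingers measure 117 mm over their backs; the gripper's body (75 mm by 190 mm) begins 51 mm behind the grasp point.
Start: joints at [-48.782, 22.042, 0.453, 0, -68.411, -14.817], TCP at [0.278, -0.56, 0.223] pointing down, gripper open.
Joint ranges: [-179.83, 179.83], [-69.29, 118.12], [-61.27, 80.66], [-181.25, 117.63], [-171.15, -9.14], [-177.46, 177.46]. Speed limits (degrees/s): [159.86, 159.86, 180, 180, 180, 180].

## Interface

Orientations are given as a 3x3 rotation matrix whose columns are the frame's x, y, z axes.
In Python, from station import r gives the robot as it stands.
- The arm moves only by the tool carry_out, never from a script. Its argument "steps" is a list of rows, each a list of 2 entries, a list of its own where there are three numbers: the shift along the tool's x, y, z in cm, then the turn about the tool's z in degrees. In form: [[[x, y, z], twist], ...]. A call has 1 to 20 rows; each row is the pose to reach, as a shift and turn from the pose measured when the call began, along the tool's axes at that moment; what a row does not reach only later rows make up. A row lasts 1/10 s, in which the tool goes at most 50 mm and 8.59 degrees, less where a joint would pass 70% of its speed; a pose out of reach is approached as far as the arm can. A call with a gripper value outside its range is refused whole. "gripper" is the gripper's target within -1 to 1 (fully open at 1, half-way at 0, shut at -1), set as the call begins (left out, the last holds). The fingers move at their own pace and stop on an object; the grip force is fixed at half the most. Time passes only in rows, so rows that repeat a pose let the fingers close. It gives the time, the measured TCP pose, the force and the opening at its end, in the units of the state.
- r.sense(): the state, without advancing time (a new reading comes with each control period).
- r.capture(name): name is "scene" or "top"; returns the picture (480x640x3 uint8, red, green, blue); there is no depth.
- r.calibration(name): a dict with "camera_matrix" (3x3 intrinsics, pixels), "D" ([k1, k2, p1, p2, k3] as OpenCV has them; the pictures are not rectified), "world_from_camera" (4x4, takes a point from camera to world coordinates). Camera axes: x right, y up, looking along -z (the intrinsics and any distortion apply to the point x, -y, -z); pixel columns grow to the right and rows downward; lengths in m; the calibration is good to about 2 mm. A picture is of the moment at which its call begins. calibration takes no time and is no camera call.
- r.finish_job(): hands the job in, once; it reports no verdict.
Trained networks look in the newest picture that a camera, given by its name, has taken for a name from the list of things; names that differ only in an ending like _2 or _b are one class to them, and where a whole thing is asked for, a point or a joint stands for the part that bears it (a point fixed in the world has none). Each returns a list of dicts, best first, with "confidence" (0 to 1); they miss things now and then, are a little off and sometimes report something else, mostly with a low value. They report only what shows in the picture. A call takes as long as a camera call.
- r.cut_out(camera, target): "pixels" (480x640 bool, what is visible of it).
- r.place_of(camera, target): "centre" ([x, y, z] in m, in world coordinates, good to about 4 mm: a listed point, or the origin of a listed thing).
The state is a dict: "time_s": time; "joints": joint angles; "joint_velocities": joint speeds; "effort": joint torques, N m; "tcp_pos": TCP position; "ee_rot": TCP orientation; "wrist_force": force on the tool from outside, world axes, zero at the start; "moment": the same for the moment, N m; "gripper_width": opening from 0.0 (shut) to 1.0 (fully open).
Only numpy, scipy, OpenCV 4.12 (cv2) and the standard library are available. Lean on these libraries where they do the work, as an engineer would, in place of code of your own. Each camera call takes 0.05 s, during which the arm holds its last target. There are 200 camera calls.

## Task

Sort the yellow can-tab lifters into kits for three guest cottages. First put every faulty one (snapped short or with a bent nose) into the steel scrap dish; then deal the six good ones round the three dark wooden trays, one to each tray before any tray gets its second, until each tray holds two, lying flat on its bottom and not on top of one another. Leave the rack with its tools and the wooden spoon where they are.

Things in the scene. Friction and masses are not known exactly. Their poses are not given: they have to be found in the camera images.
- lifter1: yellow plastic can-tab lifter, flat, 30 to 55 g, whole or faulty; may be absent. Handle: block 50 x 24 x 16 mm thick at x = -45 to +5 mm in its own frame, gripped across its 24 mm (y); a nose 14 wide, 10 thick goes on along +x. Origin: half way up (8 mm above its support), at mid length of a whole lifter, 20 mm ahead of the handle's centre; z up. Starts with x roughly along world x.
- lifter1_tip (a point): end of the nose of lifter1, shows whether it is faulty. In the lifter's frame: whole (90 mm long) at x = +45, y = 0 mm; snapped short (60 mm long) at x = +15, y = 0; bent (nose turned 40 degrees to the side) at x = +36, y = +26
- lifter2: yellow plastic can-tab lifter, flat, 30 to 55 g, whole or faulty; may be absent. Handle: block 50 x 24 x 16 mm thick at x = -45 to +5 mm in its own frame, gripped across its 24 mm (y); a nose 14 wide, 10 thick goes on along +x. Origin: half way up (8 mm above its support), at mid length of a whole lifter, 20 mm ahead of the handle's centre; z up. Starts with x roughly along world x.
- lifter2_tip (a point): end of the nose of lifter2, shows whether it is faulty. In the lifter's frame: whole (90 mm long) at x = +45, y = 0 mm; snapped short (60 mm long) at x = +15, y = 0; bent (nose turned 40 degrees to the side) at x = +36, y = +26
- lifter3: yellow plastic can-tab lifter, flat, 30 to 55 g, whole or faulty; may be absent. Handle: block 50 x 24 x 16 mm thick at x = -45 to +5 mm in its own frame, gripped across its 24 mm (y); a nose 14 wide, 10 thick goes on along +x. Origin: half way up (8 mm above its support), at mid length of a whole lifter, 20 mm ahead of the handle's centre; z up. Starts with x roughly along world x.
- lifter3_tip (a point): end of the nose of lifter3, shows whether it is faulty. In the lifter's frame: whole (90 mm long) at x = +45, y = 0 mm; snapped short (60 mm long) at x = +15, y = 0; bent (nose turned 40 degrees to the side) at x = +36, y = +26
- lifter4: yellow plastic can-tab lifter, flat, 30 to 55 g, whole or faulty; may be absent. Handle: block 50 x 24 x 16 mm thick at x = -45 to +5 mm in its own frame, gripped across its 24 mm (y); a nose 14 wide, 10 thick goes on along +x. Origin: half way up (8 mm above its support), at mid length of a whole lifter, 20 mm ahead of the handle's centre; z up. Starts with x roughly along world x.
- lifter4_tip (a point): end of the nose of lifter4, shows whether it is faulty. In the lifter's frame: whole (90 mm long) at x = +45, y = 0 mm; snapped short (60 mm long) at x = +15, y = 0; bent (nose turned 40 degrees to the side) at x = +36, y = +26
- lifter5: yellow plastic can-tab lifter, flat, 30 to 55 g, whole or faulty; may be absent. Handle: block 50 x 24 x 16 mm thick at x = -45 to +5 mm in its own frame, gripped across its 24 mm (y); a nose 14 wide, 10 thick goes on along +x. Origin: half way up (8 mm above its support), at mid length of a whole lifter, 20 mm ahead of the handle's centre; z up. Starts with x roughly along world x.
- lifter5_tip (a point): end of the nose of lifter5, shows whether it is faulty. In the lifter's frame: whole (90 mm long) at x = +45, y = 0 mm; snapped short (60 mm long) at x = +15, y = 0; bent (nose turned 40 degrees to the side) at x = +36, y = +26
- lifter6: yellow plastic can-tab lifter, flat, 30 to 55 g, whole or faulty; may be absent. Handle: block 50 x 24 x 16 mm thick at x = -45 to +5 mm in its own frame, gripped across its 24 mm (y); a nose 14 wide, 10 thick goes on along +x. Origin: half way up (8 mm above its support), at mid length of a whole lifter, 20 mm ahead of the handle's centre; z up. Starts with x roughly along world x.
- lifter6_tip (a point): end of the nose of lifter6, shows whether it is faulty. In the lifter's frame: whole (90 mm long) at x = +45, y = 0 mm; snapped short (60 mm long) at x = +15, y = 0; bent (nose turned 40 degrees to the side) at x = +36, y = +26
- lifter7: yellow plastic can-tab lifter, flat, 30 to 55 g, whole or faulty; may be absent. Handle: block 50 x 24 x 16 mm thick at x = -45 to +5 mm in its own frame, gripped across its 24 mm (y); a nose 14 wide, 10 thick goes on along +x. Origin: half way up (8 mm above its support), at mid length of a whole lifter, 20 mm ahead of the handle's centre; z up. Starts with x roughly along world x.
- lifter7_tip (a point): end of the nose of lifter7, shows whether it is faulty. In the lifter's frame: whole (90 mm long) at x = +45, y = 0 mm; snapped short (60 mm long) at x = +15, y = 0; bent (nose turned 40 degrees to the side) at x = +36, y = +26
- lifter8: yellow plastic can-tab lifter, flat, 30 to 55 g, whole or faulty; may be absent. Handle: block 50 x 24 x 16 mm thick at x = -45 to +5 mm in its own frame, gripped across its 24 mm (y); a nose 14 wide, 10 thick goes on along +x. Origin: half way up (8 mm above its support), at mid length of a whole lifter, 20 mm ahead of the handle's centre; z up. Starts with x roughly along world x.
- lifter8_tip (a point): end of the nose of lifter8, shows whether it is faulty. In the lifter's frame: whole (90 mm long) at x = +45, y = 0 mm; snapped short (60 mm long) at x = +15, y = 0; bent (nose turned 40 degrees to the side) at x = +36, y = +26
- lifter9: yellow plastic can-tab lifter, flat, 30 to 55 g, whole or faulty; may be absent. Handle: block 50 x 24 x 16 mm thick at x = -45 to +5 mm in its own frame, gripped across its 24 mm (y); a nose 14 wide, 10 thick goes on along +x. Origin: half way up (8 mm above its support), at mid length of a whole lifter, 20 mm ahead of the handle's centre; z up. Starts with x roughly along world x.
- lifter9_tip (a point): end of the nose of lifter9, shows whether it is faulty. In the lifter's frame: whole (90 mm long) at x = +45, y = 0 mm; snapped short (60 mm long) at x = +15, y = 0; bent (nose turned 40 degrees to the side) at x = +36, y = +26
- tray1: a dark wooden tray fixed in place on the drawer bottom, 140 (its x) by 170 (its y) mm outside, 20 mm high, walls and floor 5 mm thick, origin at the centre of its underside (6 mm above the table). Two lifters fit side by side along its x, e.g. at y = -36 and +36 mm
- tray2: a dark wooden tray fixed in place on the drawer bottom, 140 (its x) by 170 (its y) mm outside, 20 mm high, walls and floor 5 mm thick, origin at the centre of its underside (6 mm above the table). Two lifters fit side by side along its x, e.g. at y = -36 and +36 mm
- tray3: a dark wooden tray fixed in place on the drawer bottom, 140 (its x) by 170 (its y) mm outside, 20 mm high, walls and floor 5 mm thick, origin at the centre of its underside (6 mm above the table). Two lifters fit side by side along its x, e.g. at y = -36 and +36 mm
- scrap_dish: a steel dish fixed in place on the drawer bottom, 140 (its x) by 170 (its y) mm outside, 30 mm high, walls and floor 5 mm thick, origin at the centre of its underside; for faulty lifters, any way up
- corkscrew: a bystander: chrome corkscrew about 140 mm tall, standing loosely in an end hole of a fixed cherry wood rack (60 by 230 by 50 mm, beyond the trays in the far left corner, also holding a jar opener and a stopper, up to 0.12 m above the table); origin at its foot, 10 mm above the rack's underside
- spoon: a bystander: wooden spoon 200 mm long lying in the far right part of the drawer

How it is judged:
By the outcome, as a careful person would: the job done as asked, in the order asked, and still so for the second after the job is handed in, with the robot touching nothing.
Of lifter3, lifter6, lifter8 only 1 to 3 are there at a start; the rules pass over those that are not, and their reading is None.
At some moment in a run one of lifter1, lifter2, lifter4, lifter5, lifter7, lifter9 may be knocked a few centimetres aside while the robot is not near it.
Once in a run the grip may slacken for a moment while it holds something.
It also fails if it takes over 210 s, if anything falls off the work surface, if the arm or the gripper's body presses on something with over 40 N, if the wrist force passes 120 N, or if a joint passes its speed limit or range.

## Working session

There is one attempt and no reset: what is moved stays moved. The work goes in short steps, Python scripts to look and compute and a tool call to move; the robot and the scene stay as the last step left them, time stands still between calls to the robot, and variables do not carry over. Pictures are saved under pics/ and viewed, about 12 in all and at most 16, crops included, and the job is handed in when it is done.

Besides the shell and the picture viewer there is one more tool, called after ">>>" in YAML: its name, and indented under it one key for each argument. carry_out: Moves the arm, as the interface text tells. Its arguments: {"type":"object","properties":{"steps":{"type":"array","items":{"type":"array"}},"gripper":{"type":"number"}},"required":["steps"]}

```bash
mkdir -p pics; ls; python3 - <<'E'
from station import r
import cv2, numpy as np
s=r.sense(); print({k:np.round(s[k],3).tolist() for k in ('time_s','tcp_pos','ee_rot','gripper_width')})
for c in ('scene','top'):
    im=r.capture(c); cv2.imwrite(f'pics/{c}0.png',im[:,:,::-1])
    print(c,np.round(r.calibration(c)['world_from_camera'],2).tolist())
for t in ['lifter1','lifter1_tip','tray1','scrap_dish']:
    for d in r.place_of('top',t): print(t,np.round(d['centre'],3),round(d['confidence'],2))
E
```

```text
pics
{'time_s': 0.0, 'tcp_pos': [0.278, -0.559, 0.221], 'ee_rot': [[-0.896, -0.445, -0.001], [-0.445, 0.896, 0.002], [0.0, 0.002, -1.0]], 'gripper_width': 1.0}
scene [[0.11, -0.82, 0.56, 1.12], [0.99, 0.1, -0.05, -0.05], [-0.01, 0.56, 0.83, 0.89], [0.0, 0.0, 0.0, 1.0]]
top [[-0.01, 0.99, -0.15, 0.4], [-1.0, -0.01, -0.02, -0.02], [-0.03, 0.15, 0.99, 1.01], [0.0, 0.0, 0.0, 1.0]]
lifter1 [ 0.46  -0.001  0.014] 0.95
lifter1 [0.383 0.289 0.015] 0.89
lifter1 [0.472 0.075 0.01 ] 0.82
lifter1 [ 0.483 -0.076  0.014] 0.72
lifter1 [ 0.417 -0.217  0.009] 0.7
lifter1 [ 0.451 -0.145  0.013] 0.63
lifter1 [0.464 0.143 0.016] 0.56
lifter1 [0.403 0.216 0.017] 0.55
lifter1_tip [ 0.347 -0.29   0.014] 0.74
lifter1_tip [ 0.503 -0.01   0.016] 0.72
tray1 [0.636 0.135 0.008] 0.81
tray1 [ 0.518 -0.395  0.008] 0.67
tray1 [ 0.657 -0.131  0.009] 0.57
scrap_dish [0.537 0.378 0.01 ] 0.6
scrap_dish [0.45  0.217 0.013] 0.4
```

View pics/top0.png

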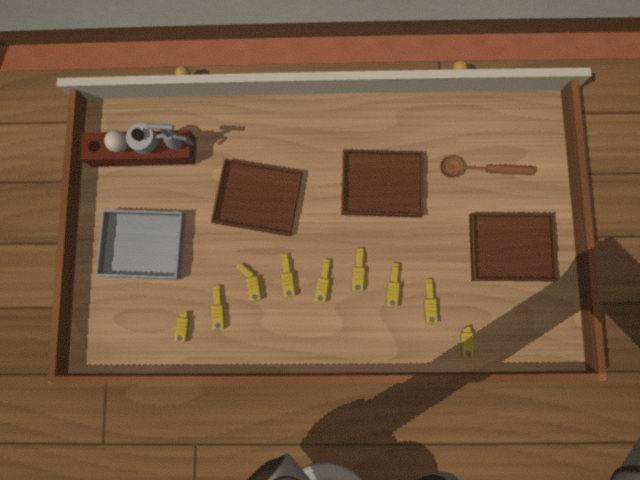

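View pics/scene0.png

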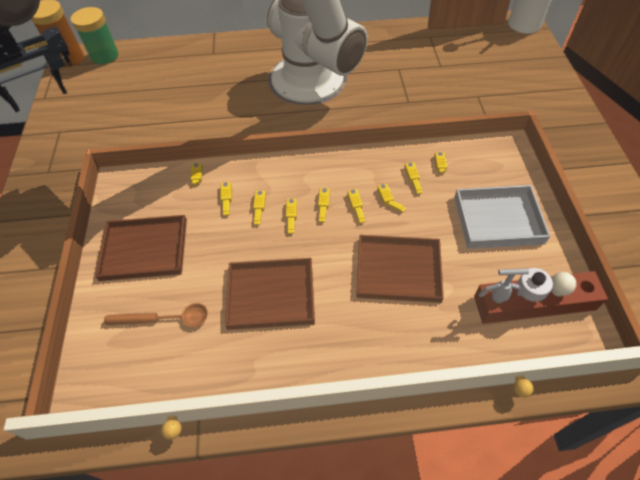

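The top view shows nine lifters. The faulty ones are short at (182,326), bent at (249,281) and short at (467,341). The dish is at (141,245), and the trays are at (258,197), (384,183) and (513,246). Next I'll write a fitter for lifter and tray poses.

```bash
cat > h.py <<'E'
from station import r
import cv2, numpy as np
from scipy.optimize import minimize
K=r.calibration('top'); M=np.array(K['camera_matrix']);D=np.array(K['D']);W=np.array(K['world_from_camera'])
F=np.diag([1,-1,-1.])
R=F@W[:3,:3].T; T=-R@W[:3,3]
def proj(P): return cv2.projectPoints(np.asarray(P,float),cv2.Rodrigues(R)[0],T,M,D)[0][:,0]
def back(uv,z):
    n=cv2.undistortPoints(np.asarray(uv,float).reshape(-1,1,2),M,D)[:,0]
    d=np.c_[n,np.ones(len(n))]@R; c=W[:3,3]
    return (c+d*((z-c[2])/d[:,2])[:,None])[:,:2]
box=lambda x0,x1,w:np.array([[x0,-w],[x1,-w],[x1,w],[x0,w]])
a=np.radians(40);rot=lambda t:np.array([[np.cos(t),-np.sin(t)],[np.sin(t),np.cos(t)]])
nose={'whole':box(5,45,7),'short':box(5,15,7),'bent':box(0,40,7)@rot(a).T+[5,0]}
S=4
def render(p,kind,off,sh,base):
    m=np.zeros(sh,np.uint8)
    for b,h in ((box(-45,5,12),16),(nose[kind],13)):
        xy=b/1000@rot(p[2]).T+p[:2]
        q=np.vstack([proj(np.c_[xy,np.full(4,z)]) for z in (base+.001,base+h/1000)])-off
        cv2.fillConvexPoly(m,cv2.convexHull(np.round((q+.5)*S).astype(np.int32)),1)
    return m
def lifters(im,base=.006):
    hsv=cv2.cvtColor(im,cv2.COLOR_RGB2HSV)
    m=cv2.inRange(hsv,(22,150,60),(36,255,255))
    m=cv2.morphologyEx(m,cv2.MORPH_CLOSE,np.ones((5,5)))
    n,lab,st,ce=cv2.connectedComponentsWithStats(m)
    out=[]
    for i in range(1,n):
        if not 120<st[i,4]<1500: continue
        x,y,w,h=st[i,:4]; o=np.array([x-12,y-12])
        sub=(lab[max(y-12,0):y+h+12,x-12:x+w+12]==i).astype(np.uint8)
        sub=cv2.resize(sub,None,fx=S,fy=S,interpolation=cv2.INTER_NEAREST)
        pts=back(np.argwhere(lab==i)[:,::-1],base+.014); c=pts.mean(0)
        if not(.3<c[0]<.8 and abs(c[1])<.5): continue
        best=None
        for k in nose:
            f=lambda p:-(lambda g:(g&sub).sum()/((g|sub).sum()+1))(render(p*[1e-3,1e-3,.02],k,o,sub.shape,base))
            for t in (-.35,0,.35):
                s=minimize(f,[c[0]*1e3,c[1]*1e3,t/.02],method='Nelder-Mead',options=dict(initial_simplex=np.array([c[0]*1e3,c[1]*1e3,t/.02])+np.vstack([np.zeros(3),np.diag([12,8,10])]),maxiter=120))
                if best is None or s.fun<best[0]: best=(s.fun,k,s.x*[1e-3,1e-3,.02])
        p=best[2]
        out.append(dict(o=p[:2],yaw=np.degrees(p[2]),kind=best[1],iou=-best[0],g=p[:2]-.02*np.array([np.cos(p[2]),np.sin(p[2])]),c=ce[i]))
    return sorted(out,key=lambda d:-d['o'][1])
def show(L):
    for d in L: print(d['kind'],'o',np.round(d['o']*1e3),'grasp',np.round(d['g']*1e3),'yaw %.1f iou %.2f'%(d['yaw'],d['iou']),np.round(d['c']))
def rel(*wps):
    "wps: (x,y,z mm, yaw of tool x mod 180) -> rows from present pose"
    s=r.sense();p=np.array(s['tcp_pos']);E=np.array(s['ee_rot']);y0=np.degrees(np.arctan2(E[1,0],E[0,0]))
    print('t %.1f tcp'%s['time_s'],np.round(p*1e3,1),'yaw %.1f w %.2f F'%(y0,s['gripper_width']),np.round(s['wrist_force'],1),'j6 %.0f'%s['joints'][5])
    for w in wps:
        d=(np.array(w[:3])/1e3-p)@E*100; t=-((w[3]-y0+90)%180-90)
        print('  ',np.round(d,2).tolist(),round(t,1))
E
python3 - <<'E'
from h import *
L=lifters(r.capture('top')); show(L)
for t in ['tray1','tray2','tray3','scrap_dish']:
  for d in r.cut_out('top',t):
    m=d['pixels'].astype(np.uint8); cs=max(cv2.findContours(m,0,1)[0],key=cv2.contourArea)[:,0]
    q=back(cs,.036 if 'scrap' in t else .026)
    (c,sz,an)=cv2.minAreaRect((q*1e3).astype(np.float32))
    print(t,round(d['confidence'],2),np.round(c),np.round(sz),round(an,1))
  for d in r.place_of('top',t): print(np.round(d['centre'],3),round(d['confidence'],2))
g=L[-1]['g']*1e3
rel((g[0],g[1],90,L[-1]['yaw']),(g[0],g[1],12,L[-1]['yaw']))
E
```

```text
short o [382. 289.] grasp [362. 289.] yaw 0.4 iou 0.69 [182. 327.]
whole o [408. 217.] grasp [388. 216.] yaw 3.8 iou 0.73 [217. 309.]
bent o [464. 146.] grasp [445. 143.] yaw 9.8 iou 0.77 [251. 282.]
whole o [473.  74.] grasp [453.  71.] yaw 7.8 iou 0.77 [287. 276.]
whole o [460.  -1.] grasp [440.   2.] yaw -10.1 iou 0.79 [323. 282.]
whole o [481. -75.] grasp [462. -73.] yaw -5.3 iou 0.79 [358. 271.]
whole o [ 450. -146.] grasp [ 430. -143.] yaw -7.5 iou 0.80 [393. 286.]
whole o [ 417. -219.] grasp [ 397. -219.] yaw 1.2 iou 0.75 [430. 302.]
short o [ 349. -290.] grasp [ 329. -290.] yaw 1.8 iou 0.69 [467. 341.]
tray1 0.91 [636. 137.] [174. 143.] 79.3
tray1 0.56 [ 662. -126.] [169. 144.] 87.6
tray1 0.55 [ 524. -389.] [175. 142.] 89.1
[ 0.519 -0.395  0.007] 0.8
[0.635 0.137 0.01 ] 0.74
[ 0.659 -0.126  0.003] 0.72
tray2 0.91 [636. 137.] [174. 143.] 79.3
tray2 0.56 [ 662. -126.] [169. 144.] 87.6
tray2 0.55 [ 524. -389.] [175. 142.] 89.1
[ 0.519 -0.395  0.007] 0.8
[0.635 0.137 0.01 ] 0.74
[ 0.659 -0.126  0.003] 0.72
tray3 0.91 [636. 137.] [174. 143.] 79.3
tray3 0.56 [ 662. -126.] [169. 144.] 87.6
tray3 0.55 [ 524. -389.] [175. 142.] 89.1
[ 0.519 -0.395  0.007] 0.8
[0.635 0.137 0.01 ] 0.74
[ 0.659 -0.126  0.003] 0.72
scrap_dish 0.73 [537. 375.] [181. 141.] 88.6
[0.539 0.379 0.009] 0.76
[0.47  0.073 0.011] 0.71
t 0.8 tcp [ 277.9 -559.8  222.6] yaw -153.6 w 1.00 F [ 0.9 -0.6  0.7] j6 -15
   [-16.54, 21.86, 13.25] 24.6
   [-16.54, 21.86, 21.05] 24.6
```

>>> carry_out:
  gripper: 0
  steps:
    - [[-16.5,21.9,10],24.6]
    - [[-16.5,21.9,10],24.6]
    - [[-16.5,21.9,10],24.6]
    - [[-16.5,21.9,10],24.6]
    - [[-16.5,21.9,10],24.6]
    - [[-16.5,21.9,10],24.6]
    - [[-16.5,21.9,10],24.6]
    - [[-16.5,21.9,10],24.6]
    - [[-16.5,21.9,10],24.6]
    - [[-16.5,21.9,14],24.6]
    - [[-16.5,21.9,17],24.6]
    - [[-16.5,21.9,18.3],24.6]
    - [[-16.5,21.9,18.3],24.6]
    - [[-16.5,21.9,18.3],24.6]

```text
time_s: 2.15
tcp_pos: [0.3288, -0.2914, 0.04]
ee_rot: [[-1.0, -0.03, 0.001], [-0.03, 1.0, -0.001], [-0.001, -0.001, -1.0]]
wrist_force: [0.5, -0.1, 0.4]
gripper_width: 0.501
```

```bash
python3 - <<'E'
from h import *
im=r.capture('scene'); cv2.imwrite('pics/s1.png',cv2.resize(im[120:260,100:300],None,fx=4,fy=4)[:,:,::-1])
rel((329,-290,12,1.8))
E
```

```text
t 2.2 tcp [ 329.1 -291.4   40.4] yaw -178.3 w 0.50 F [-0.6 -0.4  0.6] j6 -68
   [0.02, 0.14, 2.84] -0.1
```

View pics/s1.png

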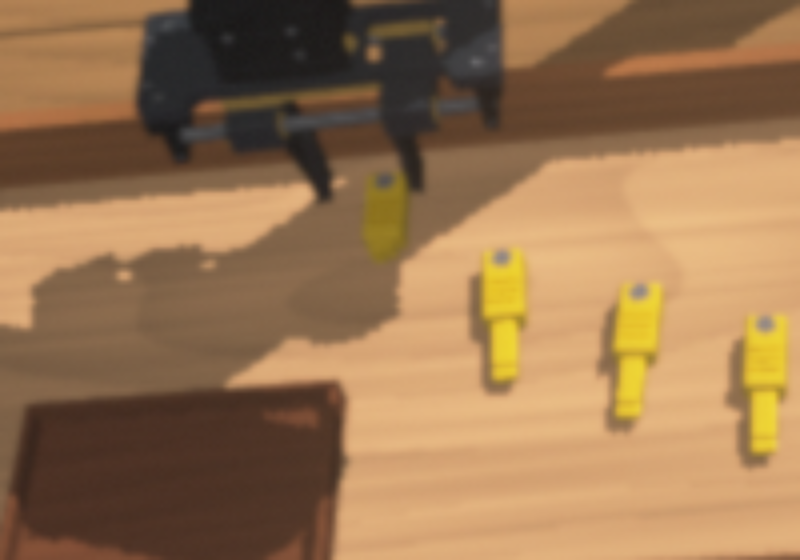

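The fingers straddle the right-hand short lifter, near (385,215) in the crop. The sideways offset matches the parallax, so I'll go down.

>>> carry_out:
  steps:
    - [[0,0.1,1.5],0]
    - [[0,0.1,2.4],0]
    - [[0,0.1,2.9],0]
    - [[0,0.1,2.9],0]
    - [[0,0.1,2.9],0]

```text
time_s: 2.7
tcp_pos: [0.3295, -0.2906, 0.0117]
ee_rot: [[-1.0, -0.031, 0.002], [-0.031, 1.0, -0.001], [-0.002, -0.001, -1.0]]
wrist_force: [-0.1, -0.2, -0.3]
gripper_width: 0.499
```

>>> carry_out:
  gripper: -1
  steps:
    - [[0,0,0],0]
    - [[0,0,0],0]
    - [[0,0,0],0]
    - [[0,0,0],0]
    - [[0,0,0],0]
    - [[0,0,0],0]
    - [[0,0,-3],0]
    - [[0,0,-7],0]
    - [[0,0,-11],0]
    - [[0,0,-11],0]
    - [[0,0,-11],0]

```text
time_s: 3.8
tcp_pos: [0.3293, -0.2903, 0.1222]
ee_rot: [[-1.0, -0.03, 0.005], [-0.03, 1.0, -0.002], [-0.004, -0.002, -1.0]]
wrist_force: [0.2, 0.3, -0.9]
gripper_width: 0.274
```

```bash
python3 - <<'E'
from h import *
# dish centre 537,377 yaw -1.4 ; drop at y -45 of dish
rel((525,332,120,-1),(525,332,30,-1))
E
```

```text
t 3.8 tcp [ 329.3 -290.3  122.2] yaw -178.3 w 0.27 F [ 0.2  0.3 -0.9] j6 -68
   [-21.42, 61.62, 0.21] 2.7
   [-21.38, 61.64, 9.21] 2.7
```

>>> carry_out:
  steps:
    - [[-21.4,61.6,0],2.7]
    - [[-21.4,61.6,0],2.7]
    - [[-21.4,61.6,0],2.7]
    - [[-21.4,61.6,0],2.7]
    - [[-21.4,61.6,0],2.7]
    - [[-21.4,61.6,0],2.7]
    - [[-21.4,61.6,0],2.7]
    - [[-21.4,61.6,0],2.7]
    - [[-21.4,61.6,0],2.7]
    - [[-21.4,61.6,0],2.7]
    - [[-21.4,61.6,0],2.7]
    - [[-21.4,61.6,0],2.7]
    - [[-21.4,61.6,0],2.7]
    - [[-21.4,61.6,0],2.7]
    - [[-21.4,61.6,0],2.7]
    - [[-21.4,61.6,4],2.7]
    - [[-21.4,61.6,8],2.7]
    - [[-21.4,61.6,9.8],2.7]
    - [[-21.4,61.6,9.8],2.7]
    - [[-21.4,61.6,9.8],2.7]

```text
time_s: 5.8
tcp_pos: [0.525, 0.3304, 0.024]
ee_rot: [[-1.0, 0.018, 0.004], [0.018, 1.0, -0.003], [-0.004, -0.003, -1.0]]
wrist_force: [-0.0, 0.4, -0.8]
gripper_width: 0.271
```

```bash
python3 - <<'E'
from h import *
L=lifters(r.capture('top')); show(L)
rel((525,332,20,-1),(525,332,120,-1),(445,143,120,9.8),(445,143,12,9.8))
E
```

```text
short o [381. 288.] grasp [361. 290.] yaw -5.1 iou 0.71 [182. 326.]
whole o [407. 217.] grasp [387. 215.] yaw 5.6 iou 0.71 [217. 308.]
bent o [462. 145.] grasp [443. 142.] yaw 9.5 iou 0.71 [251. 282.]
whole o [471.  74.] grasp [451.  71.] yaw 7.2 iou 0.69 [287. 276.]
whole o [460.  -1.] grasp [440.   2.] yaw -10.1 iou 0.74 [323. 282.]
whole o [483. -75.] grasp [463. -73.] yaw -5.7 iou 0.71 [359. 270.]
whole o [ 450. -145.] grasp [ 430. -143.] yaw -7.2 iou 0.72 [393. 287.]
whole o [ 415. -219.] grasp [ 395. -220.] yaw 2.9 iou 0.69 [430. 303.]
t 5.8 tcp [525.6 331.2  25. ] yaw 179.0 w 0.27 F [-0.6  0.1 -0. ] j6 -139
   [0.06, 0.08, 0.5] -0.0
   [0.01, 0.07, -9.5] -0.0
   [7.68, -18.97, -9.52] -10.8
   [7.73, -18.96, 1.28] -10.8
```

>>> carry_out:
  gripper: 0
  steps:
    - [[0,0,0.2],0]
    - [[0,0,0.2],0]
    - [[0,0,0.2],0]
    - [[0,0,-4],0]
    - [[0,0,-8],0]
    - [[7.7,-19,-8],-10.8]
    - [[7.7,-19,-8],-10.8]
    - [[7.7,-19,-8],-10.8]
    - [[7.7,-19,-8],-10.8]
    - [[7.7,-19,-8],-10.8]
    - [[7.7,-19,-8],-10.8]
    - [[7.7,-19,-8],-10.8]
    - [[7.7,-19,-5],-10.8]
    - [[7.7,-19,-2],-10.8]
    - [[7.7,-19,0.3],-10.8]
    - [[7.7,-19,1.3],-10.8]
    - [[7.7,-19,1.3],-10.8]
    - [[7.7,-19,1.3],-10.8]

```text
time_s: 7.65
tcp_pos: [0.4462, 0.1435, 0.0123]
ee_rot: [[-0.985, -0.171, 0.006], [-0.171, 0.985, -0.001], [-0.006, -0.002, -1.0]]
wrist_force: [-0.2, -0.7, 0.8]
gripper_width: 0.5
```

>>> carry_out:
  gripper: -1
  steps:
    - [[0,0,0],0]
    - [[0,0,0],0]
    - [[0,0,0],0]
    - [[0,0,0],0]
    - [[0,0,0],0]
    - [[0,0,0],0]
    - [[0,0,-3],0]
    - [[0,0,-7],0]
    - [[0,0,-11],0]
    - [[0,0,-11],0]
    - [[0,0,-11],0]

```text
time_s: 8.75
tcp_pos: [0.4456, 0.1437, 0.1229]
ee_rot: [[-0.985, -0.171, 0.008], [-0.171, 0.985, 0.001], [-0.008, -0.0, -1.0]]
wrist_force: [-0.7, 0.1, -0.9]
gripper_width: 0.27
```

```bash
python3 - <<'E'
from h import *
rel((520,380,120,-1),(520,380,25,-1))
E
```

```text
t 8.8 tcp [445.6 143.7 122.9] yaw -170.2 w 0.27 F [-0.7  0.1 -0.9] j6 -118
   [-11.36, 22.01, 0.38] 10.8
   [-11.28, 22.01, 9.88] 10.8
```

>>> carry_out:
  steps:
    - [[-11.3,21.2,0],10.8]
    - [[-11.3,21.2,0],10.8]
    - [[-11.3,21.2,0],10.8]
    - [[-11.3,21.2,0],10.8]
    - [[-11.3,21.2,0],10.8]
    - [[-11.3,21.2,0],10.8]
    - [[-11.3,21.2,0],10.8]
    - [[-11.3,21.2,4],10.8]
    - [[-11.3,21.2,8],10.8]
    - [[-11.3,21.2,9.8],10.8]
    - [[-11.3,21.2,9.8],10.8]
    - [[-11.3,21.2,9.8],10.8]

```text
time_s: 9.95
tcp_pos: [0.5215, 0.3709, 0.0259]
ee_rot: [[-1.0, 0.018, 0.008], [0.018, 1.0, 0.0], [-0.008, 0.0, -1.0]]
wrist_force: [-0.3, 0.4, 0.3]
gripper_width: 0.272
```

```bash
python3 - <<'E'
from h import *
im=r.capture('top'); L=lifters(im); show(L[:3]); cv2.imwrite('pics/t2.png',cv2.resize(im[190:380,80:340],None,fx=3,fy=3)[:,:,::-1])
g=L[0]
rel((362,289.5,120,-1),(362,289.5,12,-1))
E
```

```text
short o [382. 288.] grasp [362. 289.] yaw -4.9 iou 0.68 [182. 326.]
whole o [407. 217.] grasp [387. 215.] yaw 5.6 iou 0.70 [217. 308.]
whole o [472.  74.] grasp [453.  71.] yaw 7.8 iou 0.71 [287. 276.]
t 10.0 tcp [522.1 371.8  26.9] yaw 179.0 w 0.28 F [0.6 0.3 0.5] j6 -141
   [15.78, -8.48, -9.47] 0.0
   [15.87, -8.51, 1.33] 0.0
```

View pics/t2.png

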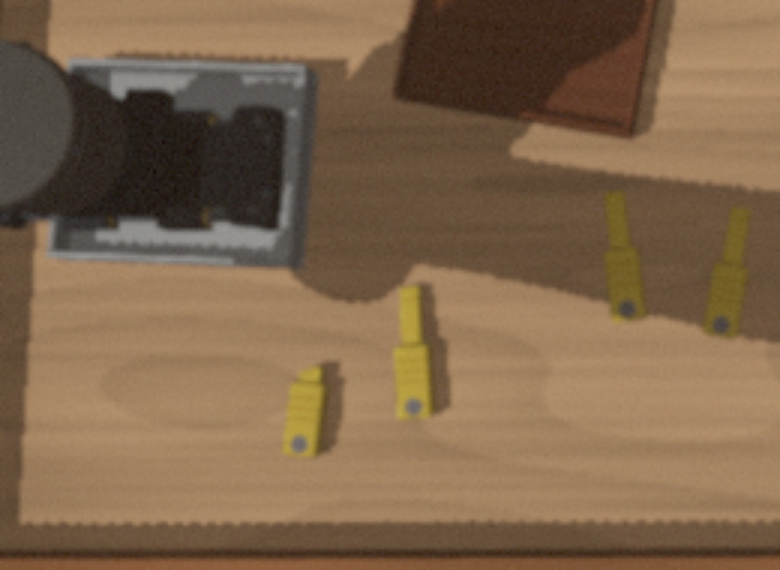

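The faulty short lifter is at (303,415) in the crop, tilted about -7°. The bent one is being held down inside the dish.

>>> carry_out:
  gripper: 0
  steps:
    - [[0,0,0.2],0]
    - [[0,0,0.2],0]
    - [[0,0,0.2],0]
    - [[0,0,-4],0]
    - [[0,0,-8],0]
    - [[15.8,-8.5,-8],6]
    - [[15.8,-8.5,-8],6]
    - [[15.8,-8.5,-8],6]
    - [[15.8,-8.5,-8],6]
    - [[15.8,-8.5,-8],6]
    - [[15.8,-8.5,-8],6]
    - [[15.8,-8.5,-5],6]
    - [[15.8,-8.5,-2],6]
    - [[15.8,-8.5,0.3],6]
    - [[15.8,-8.5,1.4],6]
    - [[15.8,-8.5,1.4],6]
    - [[15.8,-8.5,1.4],6]

```text
time_s: 11.7
tcp_pos: [0.3638, 0.2905, 0.0113]
ee_rot: [[-0.992, 0.122, 0.01], [0.122, 0.993, 0.002], [-0.009, 0.004, -1.0]]
wrist_force: [0.8, 0.7, 0.6]
gripper_width: 0.503
```

>>> carry_out:
  gripper: -1
  steps:
    - [[0,0,0],0]
    - [[0,0,0],0]
    - [[0,0,0],0]
    - [[0,0,0],0]
    - [[0,0,0],0]
    - [[0,0,0],0]
    - [[0,0,-3],0]
    - [[0,0,-7],0]
    - [[0,0,-11],0]
    - [[0,0,-11],0]
    - [[0,0,-11],0]

```text
time_s: 12.8
tcp_pos: [0.3626, 0.2905, 0.1219]
ee_rot: [[-0.992, 0.122, 0.01], [0.122, 0.992, 0.005], [-0.01, 0.006, -1.0]]
wrist_force: [-0.9, -0.6, -1.4]
gripper_width: 0.272
```

```bash
python3 - <<'E'
from h import *
rel((500,412,120,-1),(500,412,48,-1))
im=r.capture('top'); cv2.imwrite('pics/t3.png',cv2.resize(im[190:380,80:340],None,fx=3,fy=3)[:,:,::-1])
E
```

```text
t 12.8 tcp [362.6 290.5 121.9] yaw 173.0 w 0.27 F [-0.9 -0.6 -1.4] j6 -156
   [-12.14, 13.74, 0.39] -6.0
   [-12.07, 13.7, 7.59] -6.0
```

View pics/t3.png

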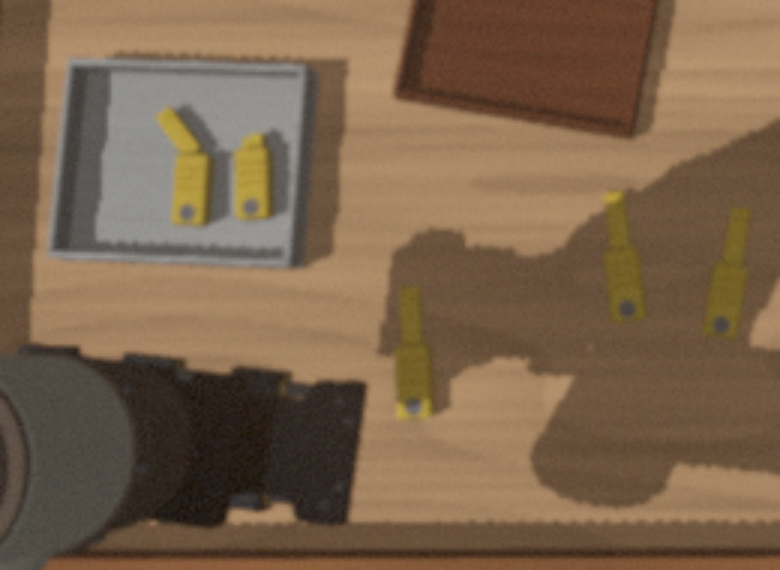

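Both lifters lie flat in the dish, at (180,170) and (255,180) in the crop. The left part of the dish is free for the third.

>>> carry_out:
  steps:
    - [[-12.1,13.7,0],-6]
    - [[-12.1,13.7,0],-6]
    - [[-12.1,13.7,0],-6]
    - [[-12.1,13.7,0],-6]
    - [[-12.1,13.7,0],-6]
    - [[-12.1,13.7,0],-6]
    - [[-12.1,13.7,4],-6]
    - [[-12.1,13.7,7.4],-6]
    - [[-12.1,13.7,8],-6]
    - [[-12.1,13.7,8],-6]
    - [[-12.1,13.7,8],-6]

```text
time_s: 13.95
tcp_pos: [0.4995, 0.4109, 0.0431]
ee_rot: [[-1.0, 0.018, 0.009], [0.018, 1.0, 0.002], [-0.009, 0.003, -1.0]]
wrist_force: [-0.4, 0.7, -0.5]
gripper_width: 0.272
```

>>> carry_out:
  gripper: -0.25
  steps:
    - [[0,0,0],0]
    - [[0,0,0],0]
    - [[0,0,0],0]
    - [[0,0,-4],0]
    - [[0,0,-8],0]
    - [[0,0,-8],0]
    - [[0,0,-8],0]

```text
time_s: 14.65
tcp_pos: [0.499, 0.4112, 0.1247]
ee_rot: [[-1.0, 0.018, 0.011], [0.018, 1.0, 0.005], [-0.011, 0.005, -1.0]]
wrist_force: [0.2, -0.6, -1.3]
gripper_width: 0.376
```

```bash
cat >> h.py <<'E'
TR={'A':(636,137,-9.5),'B':(660,-127,-1.5),'C':(521,-391,-1)}
def slot(n,y,z):
    X,Y,a=TR[n]; p=np.array([X,Y])+rot(np.radians(a))@np.array([-20,y]); return (*p,z,a)
def trip(L): return (*(L['g']*1e3),120,L['yaw']),(*(L['g']*1e3),12,L['yaw'])
E
python3 - <<'E'
from h import *
L=lifters(r.capture('top')); show(L)
w=[d for d in L if d['kind']=='whole']
rel(*trip(w[0]))
E
```

```text
bent o [540. 375.] grasp [520. 375.] yaw -1.0 iou 0.64 [142. 247.]
short o [544. 335.] grasp [524. 332.] yaw 9.2 iou 0.62 [164. 248.]
whole o [407. 216.] grasp [387. 214.] yaw 5.6 iou 0.70 [217. 309.]
whole o [471.  74.] grasp [451.  71.] yaw 7.2 iou 0.68 [287. 276.]
whole o [462.  -2.] grasp [442.   1.] yaw -10.1 iou 0.67 [323. 281.]
whole o [482. -75.] grasp [462. -73.] yaw -5.0 iou 0.74 [358. 270.]
whole o [ 451. -145.] grasp [ 431. -143.] yaw -7.5 iou 0.76 [393. 286.]
whole o [ 416. -218.] grasp [ 396. -217.] yaw -2.5 iou 0.72 [430. 302.]
t 14.7 tcp [498.4 410.5 123.1] yaw 179.0 w 0.37 F [ 0.3 -1.2 -0.6] j6 -145
   [10.79, -19.85, 0.16] -6.6
   [10.88, -19.89, 10.96] -6.6
```

>>> carry_out:
  gripper: 0
  steps:
    - [[10.9,-19.8,0],-5]
    - [[10.9,-19.8,0],-5]
    - [[10.9,-19.8,0],-5]
    - [[10.9,-19.8,0],-5]
    - [[10.9,-19.8,0],-5]
    - [[10.9,-19.8,0],-5]
    - [[10.9,-19.8,0],-5]
    - [[10.9,-19.8,4],-5]
    - [[10.9,-19.8,8],-5]
    - [[10.9,-19.8,10],-5]
    - [[10.9,-19.8,11],-5]
    - [[10.9,-19.8,11],-5]
    - [[10.9,-19.8,11],-5]

```text
time_s: 16.0
tcp_pos: [0.3875, 0.2157, 0.0119]
ee_rot: [[-0.998, -0.07, 0.01], [-0.07, 0.998, 0.003], [-0.01, 0.003, -1.0]]
wrist_force: [0.1, 0.6, 0.1]
gripper_width: 0.5
```

>>> carry_out:
  gripper: -1
  steps:
    - [[0,0,0],0]
    - [[0,0,0],0]
    - [[0,0,0],0]
    - [[0,0,0],0]
    - [[0,0,0],0]
    - [[0,0,0],0]
    - [[0,0,-3],0]
    - [[0,0,-7],0]
    - [[0,0,-11],0]
    - [[0,0,-11],0]
    - [[0,0,-11],0]

```text
time_s: 17.1
tcp_pos: [0.3865, 0.2155, 0.1226]
ee_rot: [[-0.998, -0.069, 0.011], [-0.069, 0.998, 0.006], [-0.011, 0.005, -1.0]]
wrist_force: [0.5, 0.5, -0.8]
gripper_width: 0.273
```

```bash
python3 - <<'E'
from h import *
im=r.capture('top'); cv2.imwrite('pics/t4.png',im[60:390,50:610,::-1])
rel(slot('A',36,120),slot('A',36,18))
E
```

```text
t 17.1 tcp [385.9 214.9 121.5] yaw -176.0 w 0.27 F [ 0.3 -0.5 -1.2] j6 -137
   [-23.3, -5.53, 0.34] 13.5
   [-23.21, -5.56, 10.54] 13.5
```

View pics/t4.png

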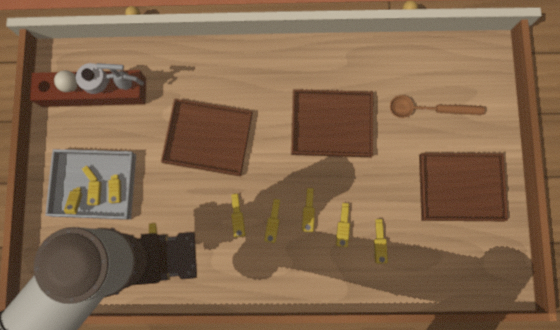

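All three faulty lifters are now in the dish (crop (75,200), (93,185), (114,187)). Dealing starts with tray A.

>>> carry_out:
  steps:
    - [[-23.3,-5.5,0],13.5]
    - [[-23.3,-5.5,0],13.5]
    - [[-23.3,-5.5,0],13.5]
    - [[-23.3,-5.5,0],13.5]
    - [[-23.3,-5.5,0],13.5]
    - [[-23.3,-5.5,0],13.5]
    - [[-23.3,-5.5,0],13.5]
    - [[-23.3,-5.5,0],13.5]
    - [[-23.2,-5.5,4],13.5]
    - [[-23.2,-5.5,8],13.5]
    - [[-23.2,-5.5,9.8],13.5]
    - [[-23.2,-5.5,10.5],13.5]
    - [[-23.2,-5.5,10.5],13.5]
    - [[-23.2,-5.5,10.5],13.5]

```text
time_s: 18.55
tcp_pos: [0.6219, 0.1772, 0.0195]
ee_rot: [[-0.986, 0.164, 0.01], [0.164, 0.986, 0.004], [-0.01, 0.006, -1.0]]
wrist_force: [-1.3, 0.1, 0.2]
gripper_width: 0.272
```

```bash
python3 - <<'E'
from h import *
L=lifters(r.capture('top')); show(L)
w=[d for d in L if d['kind']=='whole' and d['g'][0]<.5]
rel(slot('A',36,18),*trip(w[0]))
E
```

```text
short o [545. 380.] grasp [526. 377.] yaw 9.1 iou 0.60 [143. 247.]
short o [544. 334.] grasp [525. 330.] yaw 10.4 iou 0.59 [164. 248.]
whole o [472.  74.] grasp [452.  71.] yaw 7.9 iou 0.76 [287. 276.]
whole o [461.  -2.] grasp [441.   2.] yaw -10.4 iou 0.76 [323. 281.]
whole o [481. -75.] grasp [462. -73.] yaw -5.6 iou 0.81 [358. 271.]
whole o [ 451. -145.] grasp [ 431. -143.] yaw -7.0 iou 0.71 [393. 286.]
whole o [ 415. -219.] grasp [ 395. -219.] yaw 0.3 iou 0.74 [430. 303.]
t 18.6 tcp [622.1 177.1  19.5] yaw 170.5 w 0.27 F [ 0.4  0.9 -0.4] j6 -130
   [-0.03, -0.13, 0.15] 0.0
   [14.95, -13.23, -10.27] -17.3
   [15.06, -13.29, 0.53] -17.3
```

>>> carry_out:
  gripper: 0
  steps:
    - [[0,0,0.1],0]
    - [[0,0,0.1],0]
    - [[0,0,0.1],0]
    - [[0,0,-3],0]
    - [[0,0,-8],0]
    - [[15,-13.3,-9],-17]
    - [[15,-13.3,-9],-17]
    - [[15,-13.3,-9],-17]
    - [[15,-13.3,-9],-17]
    - [[15,-13.3,-9],-17]
    - [[15,-13.3,-9],-17]
    - [[15,-13.3,-9],-17]
    - [[15.1,-13.3,-5],-17]
    - [[15.1,-13.3,-2],-17]
    - [[15.1,-13.3,0],-17]
    - [[15.1,-13.3,0.6],-17]
    - [[15.1,-13.3,0.6],-17]
    - [[15.1,-13.3,0.6],-17]

```text
time_s: 20.4
tcp_pos: [0.4526, 0.0715, 0.0119]
ee_rot: [[-0.991, -0.132, 0.012], [-0.131, 0.991, 0.005], [-0.013, 0.003, -1.0]]
wrist_force: [0.5, 0.3, 0.6]
gripper_width: 0.5
```

>>> carry_out:
  gripper: -1
  steps:
    - [[0,0,0],0]
    - [[0,0,0],0]
    - [[0,0,0],0]
    - [[0,0,0],0]
    - [[0,0,0],0]
    - [[0,0,0],0]
    - [[0,0,-3],0]
    - [[0,0,-7],0]
    - [[0,0,-11],0]
    - [[0,0,-11],0]
    - [[0,0,-11],0]

```text
time_s: 21.5
tcp_pos: [0.4513, 0.0711, 0.1224]
ee_rot: [[-0.991, -0.131, 0.014], [-0.131, 0.991, 0.006], [-0.014, 0.004, -1.0]]
wrist_force: [-0.0, -1.4, -0.9]
gripper_width: 0.269
```

```bash
python3 - <<'E'
from h import *
show(lifters(r.capture('top')))
rel(slot('B',36,120),slot('B',36,18))
E
```

```text
short o [521. 416.] grasp [502. 420.] yaw -12.5 iou 0.63 [122. 261.]
bent o [543. 376.] grasp [523. 375.] yaw 1.4 iou 0.61 [142. 246.]
short o [544. 330.] grasp [524. 332.] yaw -5.4 iou 0.58 [164. 248.]
whole o [643. 176.] grasp [623. 179.] yaw -8.6 iou 0.79 [239. 197.]
whole o [482. -75.] grasp [462. -73.] yaw -4.9 iou 0.77 [358. 271.]
whole o [ 448. -145.] grasp [ 428. -143.] yaw -6.8 iou 0.73 [393. 287.]
whole o [ 416. -218.] grasp [ 396. -219.] yaw 1.6 iou 0.70 [430. 303.]
t 21.6 tcp [450.5  70.7 121.3] yaw -172.5 w 0.27 F [ 0.3  0.7 -0.9] j6 -112
   [-16.77, -18.48, 0.26] 9.0
   [-16.65, -18.51, 10.46] 9.0
```

>>> carry_out:
  steps:
    - [[-16.8,-18.5,0],9]
    - [[-16.8,-18.5,0],9]
    - [[-16.8,-18.5,0],9]
    - [[-16.8,-18.5,0],9]
    - [[-16.8,-18.5,0],9]
    - [[-16.8,-18.5,0],9]
    - [[-16.8,-18.5,0],9]
    - [[-16.8,-18.5,0],9]
    - [[-16.7,-18.5,4],9]
    - [[-16.7,-18.5,8],9]
    - [[-16.7,-18.5,9.8],9]
    - [[-16.7,-18.5,10.4],9]
    - [[-16.7,-18.5,10.4],9]
    - [[-16.7,-18.5,10.4],9]

```text
time_s: 22.95
tcp_pos: [0.6416, -0.0894, 0.0197]
ee_rot: [[-1.0, 0.024, 0.013], [0.024, 1.0, 0.005], [-0.012, 0.005, -1.0]]
wrist_force: [-0.8, -0.3, -0.9]
gripper_width: 0.27
```

```bash
python3 - <<'E'
from h import *
L=lifters(r.capture('top')); show(L)
w=[d for d in L if d['kind']=='whole' and d['g'][0]<.55]
rel(slot('B',36,18),*trip(w[0]))
E
```

```text
short o [521. 416.] grasp [501. 420.] yaw -12.6 iou 0.67 [123. 261.]
bent o [538. 374.] grasp [518. 375.] yaw -1.3 iou 0.63 [142. 246.]
short o [544. 332.] grasp [524. 330.] yaw 6.0 iou 0.61 [164. 248.]
whole o [460.  -2.] grasp [440.   2.] yaw -10.7 iou 0.76 [323. 281.]
whole o [482. -75.] grasp [462. -73.] yaw -5.3 iou 0.80 [358. 271.]
whole o [ 449. -145.] grasp [ 430. -143.] yaw -7.7 iou 0.79 [393. 286.]
whole o [ 417. -218.] grasp [ 397. -218.] yaw 0.9 iou 0.69 [430. 302.]
t 23.0 tcp [641.7 -89.6  19.7] yaw 178.6 w 0.27 F [ 0.1 -0.4  0.2] j6 -97
   [0.08, -0.1, 0.17] 0.1
   [20.26, 8.69, -10.24] 9.3
   [20.4, 8.63, 0.56] 9.3
```

>>> carry_out:
  gripper: 0
  steps:
    - [[0,0,0.1],0]
    - [[0,0,0.1],0]
    - [[0,0,0.1],0]
    - [[0,0,-3],0]
    - [[0,0,-8],0]
    - [[20.3,8.7,-9],9.2]
    - [[20.3,8.7,-9],9.2]
    - [[20.3,8.7,-9],9.2]
    - [[20.3,8.7,-9],9.2]
    - [[20.3,8.7,-9],9.2]
    - [[20.3,8.7,-9],9.2]
    - [[20.3,8.7,-9],9.2]
    - [[20.4,8.7,-5],9.2]
    - [[20.4,8.7,-2],9.2]
    - [[20.4,8.7,0],9.2]
    - [[20.4,8.7,0.6],9.2]
    - [[20.4,8.7,0.6],9.2]
    - [[20.4,8.7,0.6],9.2]

```text
time_s: 24.8
tcp_pos: [0.4413, 0.0025, 0.0121]
ee_rot: [[-0.983, 0.184, 0.014], [0.184, 0.983, 0.005], [-0.013, 0.008, -1.0]]
wrist_force: [0.7, 0.2, 0.5]
gripper_width: 0.501
```

>>> carry_out:
  gripper: -1
  steps:
    - [[0,0,0],0]
    - [[0,0,0],0]
    - [[0,0,0],0]
    - [[0,0,0],0]
    - [[0,0,0],0]
    - [[0,0,0],0]
    - [[0,0,-3],0]
    - [[0,0,-7],0]
    - [[0,0,-11],0]
    - [[0,0,-11],0]
    - [[0,0,-11],0]

```text
time_s: 25.9
tcp_pos: [0.4398, 0.0021, 0.1227]
ee_rot: [[-0.983, 0.184, 0.016], [0.185, 0.983, 0.006], [-0.015, 0.009, -1.0]]
wrist_force: [-0.2, -0.1, -0.6]
gripper_width: 0.272
```

```bash
python3 - <<'E'
from h import *
show(lifters(r.capture('top'))[3:])
rel(slot('C',36,120),slot('C',36,18))
E
```

```text
whole o [642. 176.] grasp [623. 179.] yaw -9.1 iou 0.81 [239. 197.]
short o [518. -83.] grasp [498. -78.] yaw -15.1 iou 0.45 [359. 261.]
whole o [662. -90.] grasp [642. -90.] yaw -1.4 iou 0.83 [364. 186.]
whole o [ 449. -146.] grasp [ 429. -143.] yaw -7.2 iou 0.75 [393. 287.]
whole o [ 416. -219.] grasp [ 396. -219.] yaw 0.6 iou 0.76 [430. 303.]
t 25.9 tcp [439.    1.8 121.6] yaw 169.4 w 0.27 F [-0.6  0.2 -1.6] j6 -122
   [-12.74, -33.88, 0.05] -9.6
   [-12.61, -33.96, 10.25] -9.6
```

>>> carry_out:
  steps:
    - [[-12.7,-33.9,0],-9.6]
    - [[-12.7,-33.9,0],-9.6]
    - [[-12.7,-33.9,0],-9.6]
    - [[-12.7,-33.9,0],-9.6]
    - [[-12.7,-33.9,0],-9.6]
    - [[-12.7,-33.9,0],-9.6]
    - [[-12.7,-33.9,0],-9.6]
    - [[-12.7,-33.9,0],-9.6]
    - [[-12.7,-33.9,0],-9.6]
    - [[-12.7,-33.9,0],-9.6]
    - [[-12.6,-34,4],-9.6]
    - [[-12.6,-34,8],-9.6]
    - [[-12.6,-34,9.6],-9.6]
    - [[-12.6,-34,10.2],-9.6]
    - [[-12.6,-34,10.2],-9.6]
    - [[-12.6,-34,10.2],-9.6]

```text
time_s: 27.55
tcp_pos: [0.5015, -0.3537, 0.0186]
ee_rot: [[-1.0, 0.016, 0.013], [0.016, 1.0, 0.006], [-0.013, 0.006, -1.0]]
wrist_force: [-0.0, 0.6, -0.4]
gripper_width: 0.271
```

```bash
python3 - <<'E'
from h import *
L=lifters(r.capture('top')); show(L)
w=[d for d in L if d['kind']=='whole' and d['g'][0]<.55]
rel(slot('C',36,18),*trip(w[0]))
E
```

```text
short o [520. 415.] grasp [501. 420.] yaw -14.8 iou 0.65 [123. 261.]
bent o [542. 373.] grasp [522. 373.] yaw -0.8 iou 0.65 [142. 246.]
short o [545. 335.] grasp [526. 332.] yaw 9.2 iou 0.63 [164. 248.]
whole o [643. 176.] grasp [623. 179.] yaw -8.6 iou 0.81 [239. 197.]
whole o [481. -75.] grasp [461. -73.] yaw -4.7 iou 0.80 [358. 271.]
whole o [662. -90.] grasp [642. -90.] yaw -1.4 iou 0.91 [364. 187.]
whole o [ 450. -145.] grasp [ 430. -143.] yaw -8.2 iou 0.77 [393. 286.]
t 27.6 tcp [ 501.6 -354.    18.7] yaw 179.0 w 0.27 F [ 0.6 -0.4 -0.4] j6 -70
   [0.0, -0.07, 0.07] 0.0
   [4.39, 28.07, -10.03] 3.8
   [4.54, 28.01, 0.77] 3.8
```

>>> carry_out:
  gripper: 0
  steps:
    - [[0,0,0.1],0]
    - [[0,0,0.1],0]
    - [[0,0,0.1],0]
    - [[0,0,-3],0]
    - [[0,0,-8],0]
    - [[4.4,28,-9],3.9]
    - [[4.4,28,-9],3.9]
    - [[4.4,28,-9],3.9]
    - [[4.4,28,-9],3.9]
    - [[4.4,28,-9],3.9]
    - [[4.4,28,-9],3.9]
    - [[4.4,28,-9],3.9]
    - [[4.4,28,-9],3.9]
    - [[4.5,28,-5],3.9]
    - [[4.5,28,-2],3.9]
    - [[4.5,28,0],3.9]
    - [[4.5,28,0.7],3.9]
    - [[4.5,28,0.7],3.9]
    - [[4.5,28,0.7],3.9]

```text
time_s: 29.5
tcp_pos: [0.4622, -0.0738, 0.0133]
ee_rot: [[-0.996, 0.085, 0.015], [0.086, 0.996, 0.006], [-0.014, 0.007, -1.0]]
wrist_force: [0.4, 0.4, 0.2]
gripper_width: 0.502
```

>>> carry_out:
  gripper: -1
  steps:
    - [[0,0,0],0]
    - [[0,0,0],0]
    - [[0,0,0],0]
    - [[0,0,0],0]
    - [[0,0,0],0]
    - [[0,0,0],0]
    - [[0,0,-3],0]
    - [[0,0,-7],0]
    - [[0,0,-11],0]
    - [[0,0,-11],0]
    - [[0,0,-11],0]

```text
time_s: 30.6
tcp_pos: [0.4606, -0.0742, 0.1238]
ee_rot: [[-0.996, 0.086, 0.017], [0.086, 0.996, 0.006], [-0.016, 0.008, -1.0]]
wrist_force: [-0.2, 1.4, -0.8]
gripper_width: 0.274
```

```bash
python3 - <<'E'
from h import *
show(lifters(r.capture('top'))[3:])
rel(slot('A',-36,120),slot('A',-36,18))
E
```

```text
whole o [642. 176.] grasp [622. 179.] yaw -9.3 iou 0.79 [239. 197.]
whole o [661. -91.] grasp [641. -90.] yaw -0.6 iou 0.83 [364. 186.]
whole o [ 411. -247.] grasp [ 391. -243.] yaw -11.4 iou 0.77 [443. 305.]
whole o [ 521. -356.] grasp [ 501. -355.] yaw -4.3 iou 0.76 [494. 251.]
t 30.6 tcp [459.7 -74.3 122.7] yaw 175.1 w 0.27 F [-0.5 -0.5 -1.2] j6 -106
   [-13.46, 19.14, 0.59] 4.6
   [-13.32, 19.07, 10.79] 4.6
```

The last lifter was knocked aside to (411,-247). I'll use fresh poses from here. This one goes to tray A's second slot.

>>> carry_out:
  steps:
    - [[-13.5,19.1,0],4.6]
    - [[-13.5,19.1,0],4.6]
    - [[-13.5,19.1,0],4.6]
    - [[-13.5,19.1,0],4.6]
    - [[-13.5,19.1,0],4.6]
    - [[-13.5,19.1,0],4.6]
    - [[-13.5,19.1,0],4.6]
    - [[-13.5,19.1,0],4.6]
    - [[-13.3,19.1,4],4.6]
    - [[-13.3,19.1,8],4.6]
    - [[-13.3,19.1,10],4.6]
    - [[-13.3,19.1,10.7],4.6]
    - [[-13.3,19.1,10.7],4.6]
    - [[-13.3,19.1,10.7],4.6]

```text
time_s: 32.05
tcp_pos: [0.6099, 0.1044, 0.0195]
ee_rot: [[-0.986, 0.166, 0.015], [0.166, 0.986, 0.006], [-0.013, 0.008, -1.0]]
wrist_force: [1.0, 0.5, -0.7]
gripper_width: 0.271
```

```bash
python3 - <<'E'
from h import *
L=lifters(r.capture('top')); show(L[3:])
w=[d for d in L if d['kind']=='whole' and d['g'][0]<.48]
rel(slot('A',-36,18),*trip(w[0]))
E
```

```text
whole o [ 520. -356.] grasp [ 500. -355.] yaw -1.3 iou 0.73 [494. 251.]
t 32.1 tcp [610.1 104.6  19.4] yaw 170.4 w 0.27 F [-0.1  0.3 -0.2] j6 -124
   [-0.02, 0.03, 0.15] -0.1
   [13.39, -27.26, -10.47] -1.7
   [13.54, -27.35, 0.33] -1.7
```

>>> carry_out:
  gripper: 0
  steps:
    - [[0,0,0.1],0]
    - [[0,0,0.1],0]
    - [[0,0,0.1],0]
    - [[0,0,-3],0]
    - [[0,0,-8],0]
    - [[13.5,-27.3,-9],-2]
    - [[13.5,-27.3,-9],-2]
    - [[13.5,-27.3,-9],-2]
    - [[13.5,-27.3,-9],-2]
    - [[13.5,-27.3,-9],-2]
    - [[13.5,-27.3,-9],-2]
    - [[13.5,-27.3,-9],-2]
    - [[13.5,-27.3,-9],-2]
    - [[13.5,-27.3,-9],-2]
    - [[13.5,-27.3,-5],-2]
    - [[13.5,-27.3,-5],-2]

```text
time_s: 33.7
tcp_pos: [0.4285, -0.1414, 0.062]
ee_rot: [[-0.991, 0.131, 0.006], [0.131, 0.991, 0.007], [-0.005, 0.008, -1.0]]
wrist_force: [-1.6, 0.0, -0.3]
gripper_width: 0.506
```

```bash
python3 - <<'E'
from h import *
im=r.capture('top');L=lifters(im); show(L); cv2.imwrite('pics/t5.png',im[60:390,50:610,::-1])
rel((430,-143,12,-7.5))
E
```

```text
short o [521. 413.] grasp [502. 419.] yaw -16.9 iou 0.65 [123. 261.]
bent o [540. 374.] grasp [520. 375.] yaw -1.4 iou 0.64 [142. 247.]
short o [545. 333.] grasp [525. 330.] yaw 7.2 iou 0.60 [164. 248.]
whole o [641. 176.] grasp [622. 179.] yaw -9.5 iou 0.80 [239. 197.]
whole o [630. 103.] grasp [610. 106.] yaw -9.7 iou 0.82 [273. 202.]
whole o [662. -91.] grasp [642. -90.] yaw -0.8 iou 0.85 [364. 186.]
whole o [ 520. -356.] grasp [ 500. -355.] yaw -0.6 iou 0.74 [494. 251.]
t 33.8 tcp [ 429.9 -141.6   63.8] yaw 172.5 w 0.50 F [0.  0.6 0.1] j6 -99
   [0.02, -0.17, 5.18] 0.0
```

View pics/t5.png

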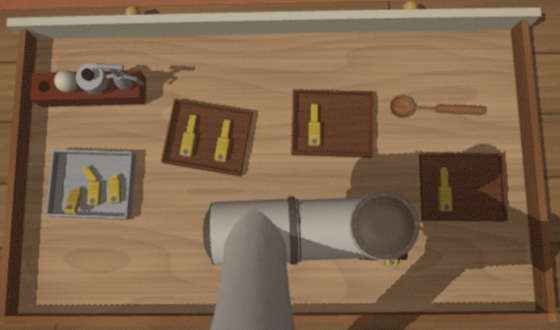

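Tray A holds two lifters and trays B and C hold one each, all lying flat. Going down on the next one.

>>> carry_out:
  steps:
    - [[0,-0.1,3],0]
    - [[0,-0.1,4.5],0]
    - [[0,-0.1,5.1],0]
    - [[0,-0.1,5.1],0]
    - [[0,-0.1,5.1],0]

```text
time_s: 34.25
tcp_pos: [0.4315, -0.1421, 0.0139]
ee_rot: [[-0.992, 0.129, 0.011], [0.129, 0.992, 0.006], [-0.01, 0.007, -1.0]]
wrist_force: [0.2, 0.7, -0.6]
gripper_width: 0.497
```

>>> carry_out:
  gripper: -1
  steps:
    - [[0,0,0],0]
    - [[0,0,0],0]
    - [[0,0,0],0]
    - [[0,0,0],0]
    - [[0,0,0],0]
    - [[0,0,0],0]
    - [[0,0,-3],0]
    - [[0,0,-7],0]
    - [[0,0,-11],0]
    - [[0,0,-11],0]
    - [[0,0,-11],0]

```text
time_s: 35.35
tcp_pos: [0.4303, -0.1426, 0.1243]
ee_rot: [[-0.991, 0.13, 0.013], [0.13, 0.992, 0.006], [-0.012, 0.008, -1.0]]
wrist_force: [0.2, 0.5, -0.7]
gripper_width: 0.268
```

```bash
python3 - <<'E'
from h import *
rel(slot('B',-36,120),slot('B',-36,18))
E
```

```text
t 35.4 tcp [ 430.3 -142.6  124.3] yaw 172.5 w 0.27 F [ 0.2  0.5 -0.7] j6 -99
   [-20.95, 0.74, 0.69] -6.0
   [-20.83, 0.65, 10.89] -6.0
```

>>> carry_out:
  steps:
    - [[-21,0.7,0],-6]
    - [[-21,0.7,0],-6]
    - [[-21,0.7,0],-6]
    - [[-21,0.7,0],-6]
    - [[-21,0.7,0],-6]
    - [[-21,0.7,0],-6]
    - [[-21,0.7,0],-6]
    - [[-20.9,0.7,4],-6]
    - [[-20.9,0.7,8],-6]
    - [[-20.9,0.7,10],-6]
    - [[-20.9,0.7,10.8],-6]
    - [[-20.9,0.7,10.8],-6]
    - [[-20.9,0.7,10.8],-6]

```text
time_s: 36.65
tcp_pos: [0.6391, -0.162, 0.0201]
ee_rot: [[-1.0, 0.025, 0.014], [0.025, 1.0, 0.006], [-0.014, 0.007, -1.0]]
wrist_force: [0.7, -0.1, 1.0]
gripper_width: 0.27
```

```bash
python3 - <<'E'
from h import *
L=lifters(r.capture('top')); show(L[3:])
w=[d for d in L if d['kind']=='whole' and d['g'][0]<.45]
rel(slot('B',-36,18),*trip(w[0]))
E
```

```text
whole o [643. 176.] grasp [623. 179.] yaw -10.1 iou 0.80 [239. 197.]
whole o [630. 103.] grasp [611. 106.] yaw -9.1 iou 0.81 [273. 202.]
whole o [ 409. -247.] grasp [ 390. -243.] yaw -10.8 iou 0.67 [443. 305.]
whole o [ 520. -356.] grasp [ 500. -356.] yaw -1.3 iou 0.78 [494. 251.]
t 36.7 tcp [ 639.3 -162.    20. ] yaw 178.6 w 0.27 F [ 0.5 -0.2 -0.9] j6 -91
   [0.03, -0.05, 0.2] 0.1
   [24.61, -8.66, -10.4] 9.3
   [24.76, -8.74, 0.4] 9.3
```

>>> carry_out:
  gripper: 0
  steps:
    - [[0,0,0.1],0]
    - [[0,0,0.1],0]
    - [[0,0,0.1],0]
    - [[0,0,-3],0]
    - [[0,0,-8],0]
    - [[24.6,-8.7,-9],9.5]
    - [[24.6,-8.7,-9],9.5]
    - [[24.6,-8.7,-9],9.5]
    - [[24.6,-8.7,-9],9.5]
    - [[24.6,-8.7,-9],9.5]
    - [[24.6,-8.7,-9],9.5]
    - [[24.6,-8.7,-9],9.5]
    - [[24.6,-8.7,-9],9.5]
    - [[24.7,-8.7,-5],9.5]
    - [[24.7,-8.7,-2],9.5]
    - [[24.7,-8.7,0],9.5]
    - [[24.7,-8.7,0.5],9.5]
    - [[24.7,-8.7,0.5],9.5]
    - [[24.7,-8.7,0.5],9.5]

```text
time_s: 38.6
tcp_pos: [0.3919, -0.2428, 0.0116]
ee_rot: [[-0.982, 0.189, 0.016], [0.189, 0.982, 0.006], [-0.014, 0.009, -1.0]]
wrist_force: [0.9, 0.3, -0.1]
gripper_width: 0.501
```

>>> carry_out:
  gripper: -1
  steps:
    - [[0,0,0],0]
    - [[0,0,0],0]
    - [[0,0,0],0]
    - [[0,0,0],0]
    - [[0,0,0],0]
    - [[0,0,0],0]
    - [[0,0,-3],0]
    - [[0,0,-7],0]
    - [[0,0,-11],0]
    - [[0,0,-11],0]
    - [[0,0,-11],0]

```text
time_s: 39.7
tcp_pos: [0.3902, -0.2433, 0.1222]
ee_rot: [[-0.982, 0.189, 0.018], [0.189, 0.982, 0.006], [-0.016, 0.009, -1.0]]
wrist_force: [-0.1, 1.1, -1.3]
gripper_width: 0.271
```

```bash
python3 - <<'E'
from h import *
show(lifters(r.capture('top'))[3:])
rel(slot('C',-36,120),slot('C',-36,18))
E
```

```text
whole o [642. 176.] grasp [622. 179.] yaw -8.7 iou 0.81 [239. 197.]
whole o [630. 103.] grasp [610. 106.] yaw -9.6 iou 0.82 [273. 202.]
whole o [662. -90.] grasp [642. -90.] yaw -1.3 iou 0.83 [364. 186.]
whole o [ 659. -164.] grasp [ 639. -163.] yaw -2.1 iou 0.82 [398. 187.]
whole o [ 521. -356.] grasp [ 501. -355.] yaw -3.0 iou 0.74 [494. 251.]
t 39.8 tcp [ 389.4 -243.1  121. ] yaw 169.1 w 0.27 F [ 0.3 -0.6 -1.5] j6 -88
   [-14.38, -15.92, 0.15] -9.9
   [-14.24, -16.02, 10.35] -9.9
```

>>> carry_out:
  steps:
    - [[-14.3,-15.4,0],-9.9]
    - [[-14.3,-15.4,0],-9.9]
    - [[-14.3,-15.4,0],-9.9]
    - [[-14.3,-15.4,0],-9.9]
    - [[-14.3,-15.4,0],-9.9]
    - [[-14.3,-15.4,0],-9.9]
    - [[-14.3,-15.4,0],-9.9]
    - [[-14.3,-15.4,4],-9.9]
    - [[-14.3,-15.4,8],-9.9]
    - [[-14.3,-15.4,9.7],-9.9]
    - [[-14.3,-15.4,10.4],-9.9]
    - [[-14.3,-15.4,10.4],-9.9]
    - [[-14.3,-15.4,10.4],-9.9]

```text
time_s: 41.05
tcp_pos: [0.5023, -0.4198, 0.0186]
ee_rot: [[-1.0, 0.017, 0.016], [0.017, 1.0, 0.006], [-0.016, 0.006, -1.0]]
wrist_force: [0.3, 0.1, -0.2]
gripper_width: 0.273
```

>>> carry_out:
  gripper: 0
  steps:
    - [[0,0,0],0]
    - [[0,0,0],0]
    - [[0,0,0],0]
    - [[0,0,-3],0]
    - [[0,0,-8],0]
    - [[0,0,-16],0]
    - [[8,25,-18],0]
    - [[8,25,-18],0]
    - [[8,25,-18],0]
    - [[8,25,-18],0]
    - [[8,25,-18],0]
    - [[8,25,-18],0]
    - [[8,25,-18],0]
    - [[8,25,-18],0]

```text
time_s: 42.45
tcp_pos: [0.4239, -0.1696, 0.1993]
ee_rot: [[-1.0, 0.016, 0.017], [0.016, 1.0, 0.006], [-0.017, 0.006, -1.0]]
wrist_force: [-0.7, 0.9, 0.0]
gripper_width: 0.499
```

```bash
python3 - <<'E'
from h import *
im=r.capture('top');show(lifters(im)); cv2.imwrite('pics/t6.png',im[60:390,50:610,::-1])
cv2.imwrite('pics/s6.png',r.capture('scene')[:,:,::-1])
rel()
E
```

```text
short o [521. 417.] grasp [502. 420.] yaw -9.0 iou 0.64 [122. 261.]
bent o [540. 375.] grasp [520. 375.] yaw 0.7 iou 0.66 [142. 247.]
short o [547. 333.] grasp [527. 331.] yaw 3.9 iou 0.63 [164. 248.]
whole o [642. 175.] grasp [623. 179.] yaw -10.1 iou 0.80 [239. 197.]
whole o [631. 103.] grasp [611. 106.] yaw -9.0 iou 0.81 [273. 202.]
whole o [662. -91.] grasp [642. -90.] yaw -0.7 iou 0.84 [364. 186.]
whole o [ 659. -164.] grasp [ 639. -163.] yaw -2.1 iou 0.84 [399. 187.]
short o [ 550. -425.] grasp [ 530. -423.] yaw -6.3 iou 0.54 [527. 243.]
t 42.5 tcp [ 423.8 -170.3  198.6] yaw 179.0 w 0.50 F [-0.2 -0.4 -0.1] j6 -89
```

View pics/t6.png

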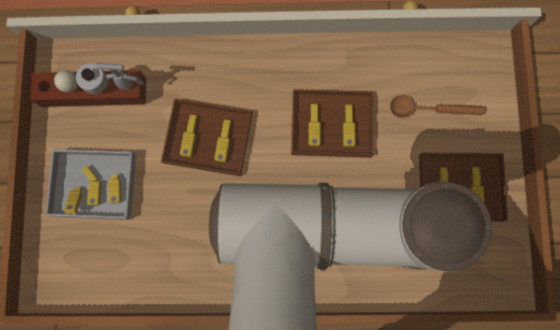

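View pics/s6.png

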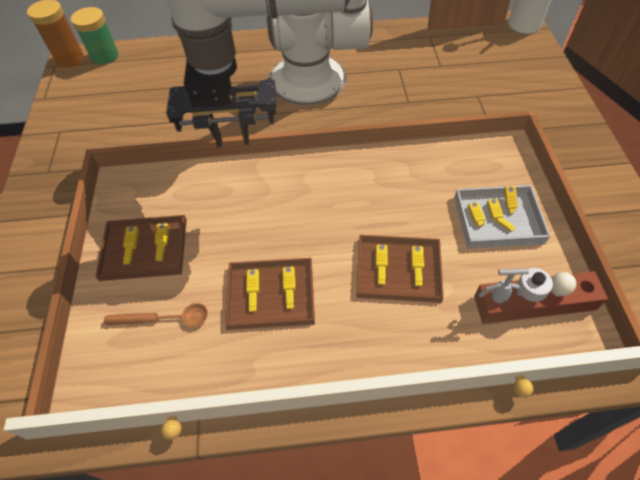

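Every tray holds two lifters. The third scrap one at scene (511,198) looks close to the dish wall, so I'll zoom in on it.

```bash
python3 - <<'E'
import cv2,numpy as np
a=cv2.imread('pics/s6.png')[170:260,440:560]; b=cv2.imread('pics/t6.png')[140:230,40:140]
a=cv2.resize(a,(480,360),interpolation=2);b=cv2.resize(b,(300,270),interpolation=2)
b=cv2.copyMakeBorder(b,0,90,0,0,0); cv2.imwrite('pics/z.png',np.hstack([a,b]))
E
```

```text
(no output)
```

View pics/z.png

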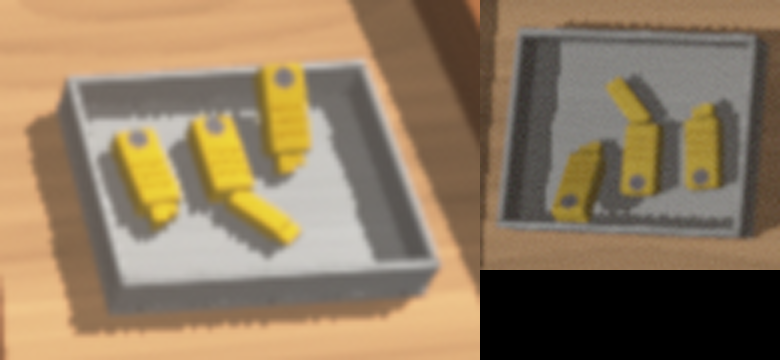

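The third scrap lifter is propped on the dish's near rim: its rear is on the wall and its nose is on the floor. I'll reseat it without lifting it out of the dish.

```bash
python3 - <<'E'
from h import *
dot=back([[120,267.3]],.045)[0]; tip=back([[127,248.3]],.02)[0]
L=lifters(r.capture('top'),base=.022)[0]; show([L])
d=tip-dot; print(dot,tip,np.degrees(np.arctan2(d[1],d[0])),np.linalg.norm(d))
rel((*(L['g']*1e3),130,-10),(487,418,130,-10),(487,418,30,-10))
E
```

```text
short o [515. 407.] grasp [496. 412.] yaw -13.8 iou 0.63 [123. 261.]
[0.48728475 0.41049694] [0.52948307 0.40887392] -2.202609273693602 0.04222952145181517
t 42.6 tcp [ 423.7 -170.5  198.4] yaw 179.0 w 0.50 F [-0.2 -0.9 -0.5] j6 -89
   [-6.07, 58.34, 7.31] 9.0
   [-5.16, 58.91, 7.3] 9.0
   [-5.01, 58.84, 17.3] 9.0
```

>>> carry_out:
  gripper: -0.2
  steps:
    - [[-6.1,58.2,6],7]
    - [[-6.1,58.2,6],7]
    - [[-6.1,58.2,6],7]
    - [[-6.1,58.2,6],7]
    - [[-6.1,58.2,6],7]
    - [[-6.1,58.2,6],7]
    - [[-6.1,58.2,6],7]
    - [[-6.1,58.2,6],7]
    - [[-6.1,58.2,6],7]
    - [[-6.1,58.2,6],7]
    - [[-6.1,58.2,6],7]
    - [[-6.1,58.2,6],7]
    - [[-6.1,58.2,6],7]
    - [[-6.1,58.2,10],7]
    - [[-6.1,58.2,13.5],7]
    - [[-6.1,58.2,13.5],7]
    - [[-6.1,58.2,13.5],7]

```text
time_s: 44.3
tcp_pos: [0.4981, 0.4101, 0.0678]
ee_rot: [[-0.99, 0.141, 0.015], [0.141, 0.99, 0.004], [-0.014, 0.006, -1.0]]
wrist_force: [0.3, 0.7, 0.3]
gripper_width: 0.401
```

```bash
python3 - <<'E'
from h import *
a=r.capture('scene')[140:260,420:580]; cv2.imwrite('pics/z2.png',cv2.resize(a,(640,480),interpolation=2)[:,:,::-1])
rel((496,411,28,-8))
E
```

```text
t 44.4 tcp [498.7 411.2  69.4] yaw 171.9 w 0.40 F [-0.8  0.4  1.2] j6 -153
   [0.33, -0.09, 4.13] -0.1
```

View pics/z2.png

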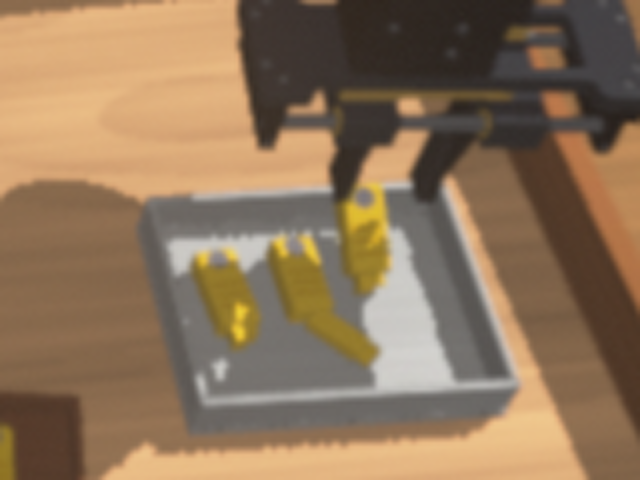

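The fingers are over the propped lifter at (363,210), biased slightly low in y. I'll shift +3 mm and descend slowly.

>>> carry_out:
  gripper: -0.1
  steps:
    - [[0.3,0.3,1],0]
    - [[0.3,0.3,2],0]
    - [[0.3,0.3,2.8],0]
    - [[0.3,0.3,3.4],0]
    - [[0.3,0.3,3.9],0]
    - [[0.3,0.3,3.9],0]

```text
time_s: 44.95
tcp_pos: [0.4964, 0.4144, 0.0293]
ee_rot: [[-0.99, 0.14, 0.016], [0.14, 0.99, 0.006], [-0.015, 0.008, -1.0]]
wrist_force: [0.3, -0.2, -0.8]
gripper_width: 0.451
```

>>> carry_out:
  gripper: -1
  steps:
    - [[0,0,0],0]
    - [[0,0,0],0]
    - [[0,0,0],0]
    - [[0,0,0],0]
    - [[0,0,0],0]
    - [[0,0,0],0]

```text
time_s: 45.55
tcp_pos: [0.4965, 0.4145, 0.0295]
ee_rot: [[-0.99, 0.14, 0.016], [0.14, 0.99, 0.006], [-0.015, 0.008, -1.0]]
wrist_force: [-0.5, -0.2, 0.0]
gripper_width: 0.274
```

>>> carry_out:
  steps:
    - [[0,0,-0.6],0]
    - [[0,0,-1],0]
    - [[-2.1,0.9,-1],-6]
    - [[-2.1,0.9,-1],-6]
    - [[-2.1,0.9,-0.5],-6]
    - [[-2.1,0.9,0.2],-6]
    - [[-2.1,0.9,0.2],-6]

```text
time_s: 46.25
tcp_pos: [0.5179, 0.4206, 0.0277]
ee_rot: [[-0.999, 0.036, 0.016], [0.036, 0.999, 0.006], [-0.016, 0.006, -1.0]]
wrist_force: [-0.6, -0.4, 2.2]
gripper_width: 0.271
```

>>> carry_out:
  gripper: -0.25
  steps:
    - [[0,0,0],0]
    - [[0,0,0],0]
    - [[0,0,0],0]
    - [[0,0,-3],0]
    - [[0,0,-8],0]
    - [[0,0,-14],0]
    - [[18,-20,-16],0]
    - [[18,-20,-16],0]
    - [[18,-20,-16],0]
    - [[18,-20,-16],0]
    - [[18,-20,-16],0]
    - [[18,-20,-16],0]
    - [[18,-20,-16],0]
    - [[18,-20,-16],0]

```text
time_s: 47.65
tcp_pos: [0.3287, 0.2266, 0.1843]
ee_rot: [[-0.999, 0.035, 0.017], [0.035, 0.999, 0.007], [-0.017, 0.008, -1.0]]
wrist_force: [-0.1, 0.8, 0.4]
gripper_width: 0.377
```

```bash
python3 - <<'E'
from h import *
im=r.capture('top'); s=r.capture('scene'); show(lifters(im)); rel()
a=cv2.resize(s[170:260,440:560],(480,360),interpolation=2);b=cv2.resize(im[200:290,90:190],(300,270),interpolation=2)
c=cv2.resize(s[200:340,90:190],(200,280)); 
z=np.zeros((560,780,3),np.uint8); z[:360,:480]=a; z[:270,480:]=b; z[270:550,520:720]=c
z[360:555,:320]=cv2.resize(s[220:317,220:380],(320,195)); cv2.imwrite('pics/z3.png',z[:,:,::-1])
E
```

```text
short o [539. 425.] grasp [520. 423.] yaw 5.8 iou 0.60 [121. 252.]
bent o [544. 377.] grasp [524. 376.] yaw 2.4 iou 0.62 [143. 246.]
short o [545. 333.] grasp [525. 330.] yaw 9.2 iou 0.58 [164. 248.]
whole o [643. 176.] grasp [623. 179.] yaw -10.0 iou 0.80 [239. 197.]
whole o [631. 102.] grasp [611. 105.] yaw -9.2 iou 0.82 [273. 202.]
whole o [662. -90.] grasp [642. -90.] yaw -1.0 iou 0.84 [364. 186.]
whole o [ 660. -164.] grasp [ 640. -163.] yaw -2.7 iou 0.82 [399. 187.]
whole o [ 520. -356.] grasp [ 500. -356.] yaw -0.7 iou 0.81 [494. 251.]
whole o [ 521. -422.] grasp [ 501. -421.] yaw -2.5 iou 0.82 [527. 250.]
t 47.8 tcp [329.1 227.2 183.8] yaw 178.0 w 0.38 F [-0.8  0.3  0.8] j6 -151
```

View pics/z3.png

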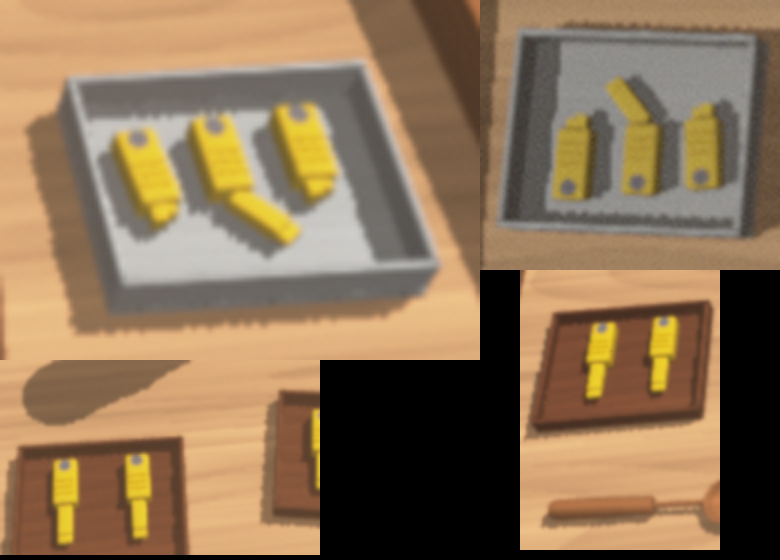

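All three scrap lifters now lie flat in the dish, and each tray holds two flat lifters, side by side. The spoon and rack look undisturbed, so I'm handing in.

```bash
python3 -c "
from station import r
print(r.finish_job())"
```

```text
the job is handed in; nothing more can be done
None
```

The job is done and handed in at about 48 s of robot time; no verdict is reported. The three faulty lifters (two snapped short, one bent) went into the scrap dish first. Then I dealt the six good ones round the trays, one to each tray before any got its second.

- **Last checks:** The final top and scene pictures, with the fitted poses, show two flat, separate lifters in every tray and three flat in the dish. The spoon and rack look undisturbed.
- **Knocked lifter:** One good lifter was knocked about 3 cm aside partway through. I picked it up from its new position.
- **Order caveat:** The last scrap lifter first came down with its rear end propped on the dish rim. I noticed only after the dealing was finished, then reseated it flat without lifting it out of the dish. A strict reading could therefore say it was not fully in the dish before the dealing began.
- **Rough fits:** The pose fits were only approximate for the lifters in the dish, sometimes labelling the bent one as short, so I judged those from the pictures.

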